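Zero the kitchen scale under the bowl

ROBOT

A 7-joint arm with a two-finger parallel gripper is mounted at the origin on the work surface. World frame = base frame: x ahead of the robot, y to its left, z up, the work surface at z = 0. Lengths are in mm, angles in rad, forces in N, time in s.
With the tool pointing down it reaches from about 350 to 775 mm from the base axis. Payload 3.1 kg.
Tool frame: the origin (TCP) lies at the very end of the fingers, on their centre line; the grasp point (between the pads) lies 19 mm behind it; z points along the fingers, y is the line along which they close (so a half turn about z gives the same grasp; the last joint's range is limited). The gripper opens to 85 mm and grips with 20 to 120 N. Pads are 22 mm wide; open, the fingers measure 114 mm over their backs; the gripper's body (76 mm by 85 mm) begins 54 mm behind the grasp point. The pads swing forward as they close: fully open they stand 13 mm farther back than shut.
Start: joints at [1.085, 0.311, 0.014, 1.512, -0.004, 1.319, -0.027], TCP at [236.189, -496.721, 231.304] pointing down, gripper open.
Joint ranges: [-2.7, 2.7], [-0.3, 1.91], [-1.27, 1.3], [0.12, 2.57], [-1.44, 4.58], [0.2, 2.03], [-3.05, 3.05]. Speed limits (rad/s): [2.79, 2.79, 3.14, 3.14, 3.14, 3.14, 3.14].

INTERFACE

Orientations are given as a unit quaternion [w, x, y, z].
In Python, from plant import * gives the robot as it stands.
- The arm moves only by the tool arm_command, never from a script. Its argument "motion" is a list of rows, each a list of 3 entries, a list of its own where there are three numbers: the turn, a rotation vector about the world's x, y, z scaled (see below), then the shift along the world's x, y, z scaled (see below), then the gripper's target within -1 to 1 (fully open at 1, half-way at 0, shut at -1). In form: [[[wx, wy, wz], [dx, dy, dz], fingers], ...]. A call has 1 to 10 rows; each row is the pose to reach, as a shift and turn from the pose commanded when the call began; what a row does not reach only later rows make up. The controller multiplies each number of a shift by 300 mm and each number of a turn by 90 degrees. A row lasts 1/12 s, in which the tool goes at most 41.7 mm and 7.16 degrees, less where a joint would pass 70% of its speed; a pose out of reach is approached as far as the arm can. A call with a number of a shift or a turn outside -1 to 1 is refused whole. A call with a gripper value outside its range is refused whole. The fingers move at their own pace and stop on an object; the grip force is fixed at half the most. Time passes only in rows, so rows that repeat a pose let the fingers close. It gives the time, the measured TCP pose, the force, the opening and the grip force at its end, in the units of the state.
- state(): the state, without advancing time (a new reading comes with each control period).
- camera(name): name is "scene" or "top" or "wrist"; returns a dict with "pixels" (480x640x3 uint8, red, green, blue), "range_z" (480x640 float32, mm along the optical axis (not along the pixel's ray), 0 where there is no reading), "fx", "fy", "cx", "cy" (pixels), "k1" (the pictures are not rectified: a ray, as slopes to the right and down, at radius r is drawn at 1 + k1 r^2 times it, then the intrinsics apply), "view" (4x4, takes a point from world to camera coordinates); the wrist camera has in their place "tool_from_camera" (4x4, takes a point from camera to tool coordinates, whose origin is the TCP and whose axes are the flange's). Camera axes: x right, y down, z forward; pixel columns grow to the right and rows downward; lengths in mm; the calibration is good to about 2 mm. A picture is of the moment at which its call begins: read the wrist's pose just before it.
- job_done(): hands the job in; it is judged then, once.
Trained networks look in a picture, given as the dict that the camera call returned (one of the last four; its "shot" number tells which), for a name from the list of things; names that differ only in an ending like _2 or _b are one class to them, and where a whole thing is asked for, a point or a joint stands for the part that bears it (a point fixed in the world has none). Each returns a list of dicts, best first, with "p" (0 to 1); they miss things now and then, are a little off and sometimes report something else, mostly with a low value. They report only what shows in the picture. A call takes as long as a camera call.
- trace(picture, label): "mask" (480x640 bool, what is visible of it) and "point" ([column, row] in pixels, amid what is visible of it).
The state is a dict: "time": time; "joint_pos": joint angles; "joint_vel": joint speeds; "joint_torque": joint torques, N m; "tool_pos": TCP position; "tool_rot": TCP orientation; "wrist_force": force on the tool from outside, world axes, zero at the start; "torque": the same for the moment, N m; "opening": finger opening in mm; "gripper_force": force on a finger pad.
Only numpy, scipy, OpenCV 4.12 (cv2) and the standard library are available. Lean on these libraries where they do the work, as an engineer would, in place of code of your own. Each camera call takes 0.05 s, during which the arm holds its last target. There are 200 camera calls.

TASK

The bowl on the kitchen scale is about to be filled: change the scale's unit with its square key, then zero it with its long bar key. Press each of the two keys down lightly with the fingertips and let it come up again; do not press the round power key, do not touch the bowl or shift anything else, and withdraw when done.

Things in the scene. Friction and masses are not known exactly. Their poses are not given: they have to be found in the camera images.
- scale: flat white kitchen scale that stays put, 240 (x) x 230 (y) mm, origin under its centre on the worktop, z up. Steel weighing plate (top 26 mm high) at x -40 to +115 mm. Control strip on the robot's side (top 20 mm high): three grey keys at x = -90, y = -68, 0 and +68 mm (which key is where changes), each 7 mm above the strip; black display between keys and plate
- unit_key_top (a point): centre of the top face of the square unit key (28 x 28 mm), 27 mm above the worktop when up; z up, y along the row of keys
- tare_key_top (a point): centre of the top face of the long bar-shaped zero key (56 mm along the row x 18 mm), 27 mm above the worktop when up; z up, y along the row of keys
- power_key_top (a point): centre of the top face of the round power key (28 mm diameter), not to be pressed, 27 mm above the worktop when up; z up, y along the row of keys
- unit_key (a joint): travel of the square unit key in m: 0 standing up, 0.004 fully down (stop). Return spring: starts to sink at about 1.1 N, fully down at about 4.1 N; it registers beyond 0.0025 and comes back up by itself
- tare_key (a joint): travel of the long bar zero key in m: 0 standing up, 0.004 fully down (stop). Return spring: starts to sink at about 1.1 N, fully down at about 4.1 N; it registers beyond 0.0025 and comes back up by itself
- power_key (a joint): travel of the round power key in m: 0 standing up, 0.004 fully down (stop). Return spring: starts to sink at about 1.1 N, fully down at about 4.1 N; it registers beyond 0.0025 and comes back up by itself
- bowl: white open bowl, rim diameter 130 mm, 50 mm high, standing loose on the weighing plate (rim 76 mm above the worktop), origin under its centre; not to be touched
- jar: closed amber glass jar with steel cap, 70 mm diameter, 110 mm high, origin under its centre, stands beside the scale
- mill: dark wooden pepper mill, 56 mm diameter, 168 mm high, origin under its centre, stands beside the scale

How it is judged:
By the outcome, as a careful person would: the job done as asked, in the order asked, and still so for the second after the job is handed in, with the robot touching nothing.
It also fails if it takes over 42 s, if anything falls off the work surface, if the arm or the gripper's body presses on something with over 40 N, if the wrist force passes 120 N, or if a joint passes its speed limit or range.

## Working session

There is one attempt and no reset: what is moved stays moved. The work goes in short steps, Python scripts to look and compute and a tool call to move; the robot and the scene stay as the last step left them, time stands still between calls to the robot, and variables do not carry over. Pictures are saved under pics/ and viewed, at most 10 in all, crops included, and the job is handed in when it is done.

Besides the shell and the picture viewer there is one more tool, called after ">>>" as a command line: name --argument value ..., lists and objects as JSON in quotes. arm_command: Moves the arm, as the interface text tells. Its arguments: {"type":"object","properties":{"motion":{"type":"array","items":{"type":"array"}}},"required":["motion"]}

```bash
mkdir -p pics
cat > h.py <<'E'
from plant import *
import numpy as np, cv2
from scipy.spatial.transform import Rotation as R
def w_from_c(c, s=None):
    if "view" in c: return np.linalg.inv(np.array(c["view"]))
    q=s["tool_rot"]; T=np.eye(4); T[:3,:3]=R.from_quat([q[1],q[2],q[3],q[0]]).as_matrix(); T[:3,3]=s["tool_pos"]
    return T@np.array(c["tool_from_camera"])
def rays(c,uv):
    K=np.array([[c["fx"],0,c["cx"]],[0,c["fy"],c["cy"]],[0,0,1.]])
    d=(np.asarray(uv,float)-[c["cx"],c["cy"]])/[c["fx"],c["fy"]]
    n=d.copy()
    for _ in range(20): n=d/(1+c["k1"]*(n**2).sum(-1,keepdims=True))
    return np.c_[n,np.ones(len(n))]
def on_plane(c,uv,z,s=None):
    T=w_from_c(c,s); r=rays(c,uv)@T[:3,:3].T; o=T[:3,3]
    return o+r*((z-o[2])/r[:,2])[:,None]
def by_depth(c,uv,s=None):
    uv=np.asarray(uv); T=w_from_c(c,s); z=c["range_z"][uv[:,1].astype(int),uv[:,0].astype(int)]
    return (rays(c,uv)*z[:,None])@T[:3,:3].T+T[:3,3]
def save(c,n): cv2.imwrite("pics/"+n,c["pixels"][:,:,::-1])
E
python3 - <<'E'
from h import *
s=state(); print(s["time"],s["tool_pos"],s["tool_rot"],s["opening"],s["wrist_force"])
c=camera("top"); save(c,"top.png")
for l in ["scale","unit_key","tare_key","power_key","bowl","jar","mill"]:
    for t in trace(c,l)[:2]:
        v,u=np.nonzero(t["mask"]); P=by_depth(c,np.c_[u,v]); 
        print(l,round(t["p"],2),t["point"],len(u),on_plane(c,[[u.mean(),v.mean()]],27)[0].round(1),np.median(P,0).round(1),P[:,:].min(0).round(),P.max(0).round())
E
```

```text
0.0 [ 235.84329564 -496.05948929  230.24941966] [-1.12634247e-03  9.75469389e-01  2.20132030e-01 -3.03071297e-04] 85.09874496861823 [-0.00102977  0.14007274 -0.59785821]
scale 0.77 [325.2, 256.8] 13113 [573.   43.2  27. ] [569.6  42.8  23.9] [ 415. -112.   -2.] [754. 196. 835.]
unit_key 0.85 [344.9, 299.4] 297 [490.3  15.   27. ] [490.2  15.2  28.3] [415.  -2.  19.] [507.  81. 835.]
tare_key 0.69 [268.8, 277.5] 378 [540.8 140.4  27. ] [540.5 140.3  28.3] [415.  81.  19.] [557. 168. 835.]
power_key 0.8 [311.9, 289.7] 222 [515.6  77.   27. ] [515.7  77.1  28.2] [415.  63.  19.] [529.  90. 835.]
jar 0.69 [197.5, 203.6] 2111 [679.7 259.   27. ] [656.5 244.1 109.5] [415.  81.  -1.] [699. 293. 835.]
mill 0.78 [460.6, 243.5] 1706 [ 562.  -188.7   27. ] [ 545.2 -158.1  118.9] [ 415. -251.   -2.] [609.  81. 835.]
mill 0.67 [309.7, 287.1] 205 [516.2  77.1  27. ] [516.1  77.2  28.3] [415.  64.  20.] [529.  90. 835.]
```

View pics/top.png

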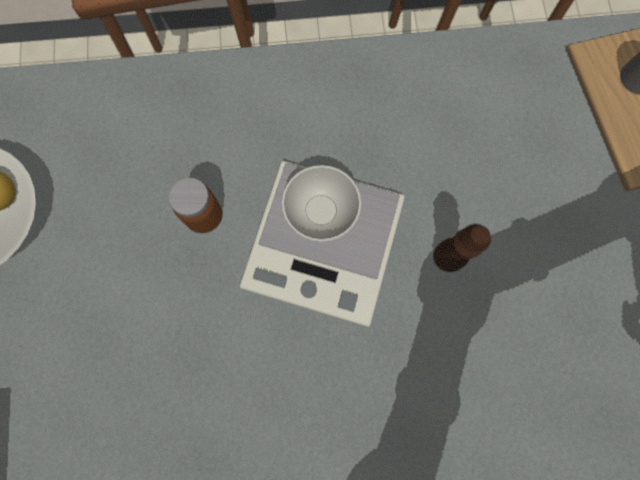

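The top view shows the scale mid-frame with the bowl at (321,203). The bar key is at (269,277), the round key at (308,289) and the square key at (347,300). The mill (460,250) and jar (197,205) are clear of the keys. The key spacing comes out at 67–68 mm and the tops at 28 mm, which matches the given sizes. I'll approach high with the fingers shut.

>>> arm_command --motion '[[[0,0,0.47],[0.5,1.0,0],-1],[[0,0,0.47],[0.5,1.0,0],-1],[[0,0,0.47],[0.5,1.0,0],-1],[[0,0,0.47],[0.5,1.0,0],-1],[[0,0,0.47],[0.5,1.0,0],-1],[[0,0,0.47],[0.5,1.0,0],-1],[[0,0,0.47],[0.5,1.0,0],-1],[[0,0,0.47],[0.5,1.0,0],-1],[[0,0,0.47],[0.5,1.0,0],-1],[[0,0,0.47],[0.5,1.0,0],-1]]'

```text
time: 1.23
tool_pos: [387.6, -193.7, 231.7]
tool_rot: [0.0, 0.828, 0.56, 0.0]
wrist_force: [-0.3, -0.1, -0.3]
opening: 0.2
gripper_force: 0.0
```

>>> arm_command --motion '[[[0,0,0],[0.35,0.7,0],-1],[[0,0,0],[0.35,0.7,0],-1],[[0,0,0],[0.35,0.7,0],-1],[[0,0,0],[0.35,0.7,0],-1],[[0,0,0],[0.35,0.7,0],-1],[[0,0,0],[0.35,0.7,0],-1],[[0,0,0],[0.35,0.7,0],-1],[[0,0,0],[0.35,0.7,0],-1]]'

```text
time: 1.9
tool_pos: [491.6, 13.2, 231.0]
tool_rot: [-0.0, 0.83, 0.558, -0.0]
wrist_force: [-0.4, -0.3, 0.6]
opening: -0.0
gripper_force: 0.0
```

Run:
```python
from h import *
s=state(); print(s["time"],s["tool_pos"],s["tool_rot"],s["opening"],s["wrist_force"],s["joint_pos"])
c=camera("wrist"); save(c,"w1.png")
for l in ["unit_key","tare_key","power_key","bowl"]:
    for t in trace(c,l)[:2]:
        v,u=np.nonzero(t["mask"]); P=by_depth(c,np.c_[u,v],s); 
        print(l,round(t["p"],2),t["point"],len(u),on_plane(c,[[u.mean(),v.mean()]],27,s)[0].round(1),np.median(P,0).round(1))
```

```text
1.9 [491.58282444  13.15226708 230.97826329] [-3.14969574e-05  8.29920647e-01  5.57881361e-01 -3.26626968e-04] -0.011164608615591345 [-0.44973455 -0.27457666  0.58750788] [ 0.37726477  0.23162615 -0.52905176  1.6486632   0.12095711  1.29461058
 -0.56041158]
unit_key 0.71 [326.0, 212.8] 1015 [487.3  15.4  27. ] [487.2  15.6  26.6]
tare_key 0.58 [325.1, 44.4] 1679 [538.9 140.5  27. ] [539.1 140.3  26.4]
tare_key 0.46 [460.0, 344.7] 1486 [ 553.4 -173.1   27. ] [ 551.4 -150.3   37.6]
power_key 0.71 [323.2, 132.1] 826 [513.  78.  27.] [513.1  78.   26.6]
bowl 0.87 [509.1, 104.1] 24531 [666.4  41.2  27. ] [658.4  43.1  49.9]
```

View pics/w1.png

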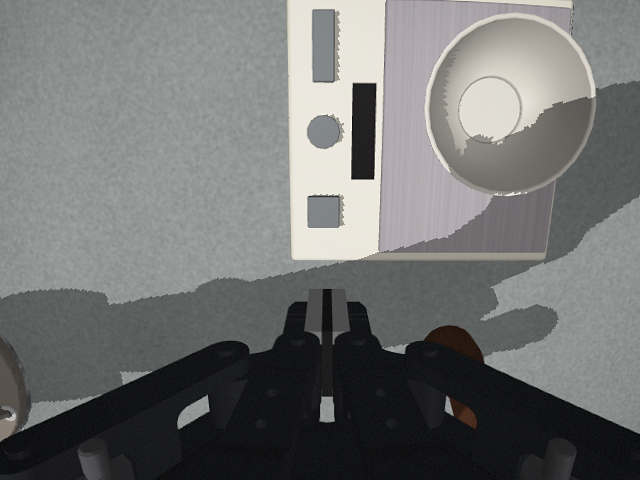

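The wrist view shows the square key at (324,211), the round key at (323,132) and the bar key at (324,45), in line with the first measurement. The unit key is at about (487.5, 15.3) and the tare key at about (539, 140.4). I'll go down over the unit key first.

>>> arm_command --motion '[[[0,0,0],[-0.013,0.007,-0.12],-1],[[0,0,0],[-0.013,0.007,-0.24],-1],[[0,0,0],[-0.013,0.007,-0.36],-1],[[0,0,0],[-0.013,0.007,-0.48],-1],[[0,0,0],[-0.013,0.007,-0.58],-1],[[0,0,0],[-0.013,0.007,-0.64],-1],[[0,0,0],[-0.013,0.007,-0.66],-1],[[0,0,0],[-0.013,0.007,-0.66],-1],[[0,0,0],[-0.013,0.007,-0.66],-1]]'

```text
time: 2.9
tool_pos: [488.1, 14.7, 34.2]
tool_rot: [0.001, 0.831, 0.557, 0.001]
wrist_force: [0.1, -0.1, 0.1]
opening: -0.2
gripper_force: 0.0
```

>>> arm_command --motion '[[[0,0,0],[0,0,-0.007],-1],[[0,0,0],[0,0,-0.014],-1],[[0,0,0],[0,0,-0.021],-1],[[0,0,0],[0,0,-0.021],-1],[[0,0,0],[0,0,-0.021],-1]]'

```text
time: 3.32
tool_pos: [487.4, 15.4, 27.3]
tool_rot: [0.0, 0.83, 0.557, 0.0]
wrist_force: [-0.6, 0.3, 0.1]
opening: -0.4
gripper_force: 0.0
```

>>> arm_command --motion '[[[0,0,0],[0,0,-0.003],-1],[[0,0,0],[0,0,-0.005],-1],[[0,0,0],[0,0,-0.005],-1],[[0,0,0],[0,0,-0.005],-1]]'

```text
time: 3.65
tool_pos: [487.5, 15.4, 25.7]
tool_rot: [0.0, 0.83, 0.557, 0.0]
wrist_force: [0.2, -0.7, 1.0]
opening: 0.2
gripper_force: 1.0
```

>>> arm_command --motion '[[[0,0,0],[0,0,-0.003],-1],[[0,0,0],[0,0,-0.005],-1],[[0,0,0],[0,0,-0.005],-1],[[0,0,0],[0,0,-0.005],-1]]'

```text
time: 3.98
tool_pos: [487.5, 15.4, 24.2]
tool_rot: [0.0, 0.83, 0.557, 0.0]
wrist_force: [-0.9, -1.3, 3.9]
opening: -0.0
gripper_force: 1.6
```

Run:
```python
from h import *
s=state(); print(s["time"],s["tool_pos"],s["wrist_force"],s["torque"])
```

```text
3.9833 [487.52078875  15.36599078  24.15464862] [-0.87446853 -1.29889714  3.90696269] [-0.09094689 -0.00082969 -0.03875711]
```

>>> arm_command --motion '[[[0,0,0],[0,0,-0.003],-1],[[0,0,0],[0,0,-0.003],-1],[[0,0,0],[0,0,-0.003],-1]]'

```text
time: 4.23
tool_pos: [487.5, 15.4, 23.2]
tool_rot: [0.0, 0.83, 0.557, 0.0]
wrist_force: [-0.2, -0.6, 4.1]
opening: -0.3
gripper_force: 1.9
```

The unit key went down about 3.8 mm at about 4 N, past the 2.5 mm it needs to register. Next I'll lift straight up and move across to the bar key.

>>> arm_command --motion '[[[0,0,0],[0,0,0.01],-1],[[0,0,0],[0,0,0.05],-1],[[0,0,0],[0,0,0.15],-1],[[0,0,0],[0,0,0.15],-1],[[0,0,0],[0.06,0.14,0.15],-1],[[0,0,0],[0.115,0.28,0.15],-1],[[0,0,0],[0.172,0.417,0.15],-1],[[0,0,0],[0.172,0.417,0.15],-1],[[0,0,0],[0.172,0.417,0.08],-1],[[0,0,0],[0.172,0.417,0.04],-1]]'

```text
time: 5.07
tool_pos: [538.1, 142.2, 33.7]
tool_rot: [-0.001, 0.829, 0.559, -0.0]
wrist_force: [-0.6, -0.3, -0.7]
opening: -0.0
gripper_force: 0.0
```

Run:
```python
from h import *
c=camera("top"); s=state(); print(s["time"],s["tool_pos"],s["wrist_force"])
x=c["pixels"][150:350,170:500]; cv2.imwrite("pics/t2.png",cv2.resize(x,None,fx=2.4,fy=2.4)[:,:,::-1])
```

```text
5.1167 [535.65033917 139.54002959  30.82793284] [-0.68817387 -0.89819892 -1.71065377]
```

View pics/t2.png

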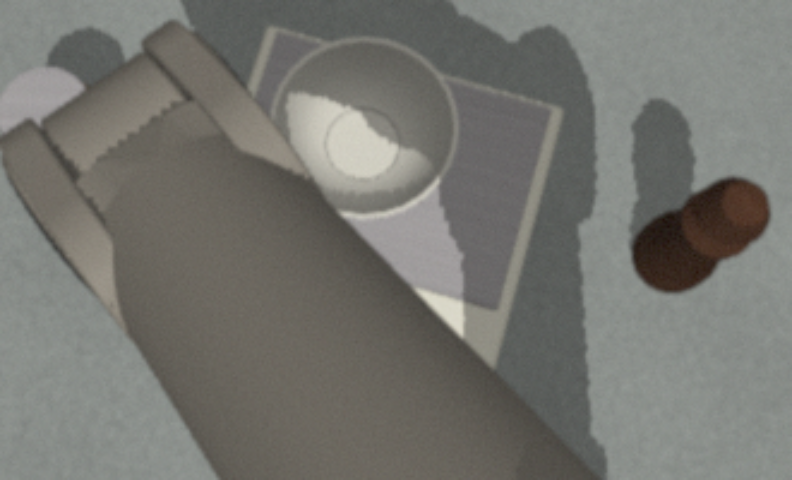

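The picture shows the bowl (365,125 in the crop) and the scale where they were; the arm hides the keys. The arm is still settling, so I'll hold for a moment.

>>> arm_command --motion '[[[0,0,0],[0,0,0],-1],[[0,0,0],[0,0,0],-1],[[0,0,0],[0,0,0],-1]]'

```text
time: 5.37
tool_pos: [539.3, 139.6, 35.6]
tool_rot: [0.0, 0.831, 0.557, 0.0]
wrist_force: [-0.0, 0.4, -0.4]
opening: -0.3
gripper_force: 0.0
```

>>> arm_command --motion '[[[0,0,0],[0,0,-0.01],-1],[[0,0,0],[0,0,-0.02],-1],[[0,0,0],[0,0,-0.027],-1],[[0,0,0],[0,0,-0.027],-1],[[0,0,0],[0,0,-0.027],-1]]'

```text
time: 5.78
tool_pos: [538.9, 140.2, 27.1]
tool_rot: [0.0, 0.83, 0.557, -0.0]
wrist_force: [-1.1, -1.1, 1.0]
opening: 0.4
gripper_force: 0.5
```

>>> arm_command --motion '[[[0,0,0],[0,0,-0.003],-1],[[0,0,0],[0,0,-0.006],-1],[[0,0,0],[0,0,-0.009],-1],[[0,0,0],[0,0,-0.01],-1],[[0,0,0],[0,0,-0.01],-1],[[0,0,0],[0,0,-0.01],-1]]'

```text
time: 6.28
tool_pos: [539.0, 140.2, 24.2]
tool_rot: [0.0, 0.83, 0.557, -0.0]
wrist_force: [-1.0, -1.1, 3.7]
opening: -0.0
gripper_force: 1.6
```

>>> arm_command --motion '[[[0,0,0],[0,0,-0.003],-1],[[0,0,0],[0,0,-0.003],-1],[[0,0,0],[0,0,-0.003],-1]]'

```text
time: 6.53
tool_pos: [539.0, 140.3, 23.2]
tool_rot: [0.0, 0.83, 0.557, 0.0]
wrist_force: [-0.5, -1.9, 4.1]
opening: 0.0
gripper_force: 2.0
```

Same depth and force on the bar key. Now I'll withdraw.

>>> arm_command --motion '[[[0,0,0],[0,0,0.01],-1],[[0,0,0],[0,0,0.05],-1],[[0,0,0],[0,0,0.15],-1],[[0,0,0],[0,0,0.27],-1],[[0,0,0],[0,0,0.39],-1],[[0,0,0],[0,0,0.51],-1],[[0,0,0],[0,0,0.63],-1],[[0,0,0],[0,-0.1,0.7],-1],[[0,0,0],[-0.1,-0.2,0.7],-1],[[0,0,0],[-0.2,-0.3,0.7],-1]]'

```text
time: 7.37
tool_pos: [481.1, 52.2, 235.2]
tool_rot: [0.0, 0.83, 0.558, 0.003]
wrist_force: [0.5, -1.6, 0.3]
opening: 0.1
gripper_force: 0.0
```

>>> arm_command --motion '[[[0,0,0],[-0.1,-0.1,0],-1],[[0,0,0],[-0.1,-0.2,0],-1],[[0,0,0],[-0.1,-0.2,0],-1],[[0,0,0],[-0.1,-0.2,0],-1],[[0,0,0],[-0.1,-0.2,0],-1],[[0,0,0],[-0.1,-0.2,0],-1]]'

```text
time: 7.87
tool_pos: [450.4, -6.5, 233.4]
tool_rot: [-0.0, 0.829, 0.559, 0.001]
wrist_force: [0.8, 0.5, -0.0]
opening: 0.1
gripper_force: 0.0
```

Run:
```python
from h import *
s=state(); print(s["time"],s["tool_pos"],s["wrist_force"])
c=camera("wrist"); save(c,"w2.png")
for l in ["unit_key","tare_key","power_key","bowl"]:
    for t in trace(c,l)[:1]:
        v,u=np.nonzero(t["mask"]); P=by_depth(c,np.c_[u,v],s); 
        print(l,round(t["p"],2),t["point"],np.median(P,0).round(1))
```

```text
7.8667 [450.41377521  -6.47487186 233.43592924] [ 0.83590876  0.47191708 -0.02762375]
unit_key 0.81 [361.2, 172.3] [486.7  15.   26.5]
tare_key 0.68 [361.6, 18.5] [533.8 128.6  26.4]
power_key 0.91 [362.5, 88.7] [512.9  77.1  26.5]
bowl 0.76 [553.9, 70.3] [659.7  38.1  47.1]
```

View pics/w2.png

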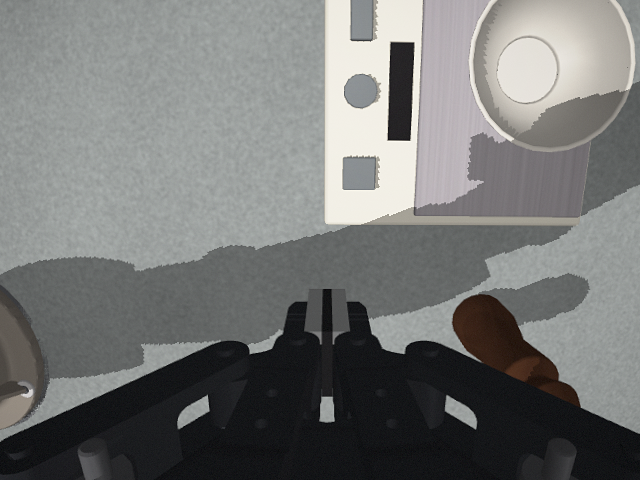

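The wrist view shows the square key (360,172), the round key (362,91) and the bar key (361,18, cut off by the picture edge). All three are back up at about 26.5 mm, the same height as before, and the bowl is in place.

```bash
python3 -c "
from plant import *
print(job_done())"
```

```text
the job is handed in; nothing more can be done
None
```

I pressed the square unit key, then the long zero key, each about 3.8 mm down at about 4 N. Both came back up, the round power key and the bowl were left alone, the arm is withdrawn, and the job was handed in at about 8 s; no verdict came back.

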